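Drag the bead tray onto the mat and take out the tall bead

ROBOT

A 6-joint arm with a two-finger parallel gripper is mounted at the origin on the work surface. World frame = base frame: x ahead of the robot, y to its left, z up, the work surface at z = 0. Lengths are in m, angles in rad, forces in N, time in s.
With the tool pointing down it reaches from about 0.35 to 0.975 m from the base axis. Payload 4.9 kg.
Tool frame: the origin (TCP) lies midway between the tips of the shut fingers; the grasp point (between the pads) lies 19 mm behind it; z points along the fingers, y is the line along which they close (so a half turn about z gives the same grasp; the last joint's range is limited). The gripper opens to 85 mm and grips with 20 to 120 N. Pads are 22 mm wide; open, the fingers measure 114 mm over their backs; the gripper's body (76 mm by 85 mm) begins 54 mm behind the grasp point. The pads swing forward as they close: fully open they stand 13 mm farther back than shut.
Start: joints at [-1.278, 0.053, 1.613, -0, 1.476, -0.119], TCP at [0.25, -0.573, 0.231] pointing down, gripper open.
Joint ranges: [-3.01, 3.01], [-1.01, 2.22], [0.06, 2.58], [-1.02, 4.17], [0.09, 2.62], [-3.14, 3.14]. Speed limits (rad/s): [2.57, 2.57, 3.14, 3.14, 3.14, 3.14].

INTERFACE

Orientations are given as a rotation vector (axis times angle).
In Python, from station import telemetry, optics, ctrl gives the robot as it stands.
- The arm moves only by the shell command python3 -m pendant 'ROWS' [FORCE]. ROWS is JSON, one flat list of numbers, 7 for each row, row after row: the turn, a rotation vector about the tool's x, y, z as a fraction of full scale, then the shift along the tool's x, y, z as a fraction of full scale, then the opening, from 0 (shut) to 1 (fully open). In form: [ax, ay, az, tx, ty, tz, fingers, ax, ay, az, tx, ty, tz, fingers, ...]. A call has 1 to 12 rows; each row is the pose to reach, as a shift and turn from the pose commanded when the call began, along the tool's axes at that moment; what a row does not reach only later rows make up. Full scale, the value 1, is 300 mm for a shift and 30 degrees for a turn. A row lasts 1/8 s, in which the tool goes at most 62.5 mm and 10.7 degrees, less where a joint would pass 70% of its speed; a pose out of reach is approached as far as the arm can. A call with a number of a shift or a turn outside -1 to 1 is refused whole. A call with a gripper value outside its range is refused whole. The fingers move at their own pace and stop on an object; FORCE is the grip in N (left out, the last holds). Time passes only in rows, so rows that repeat a pose let the fingers close. It gives the time, the measured TCP pose, the force, the opening and the grip force at its end, in the units of the state.
- telemetry.get_obs(): the state, without advancing time (a new reading comes with each control period).
- optics.get_image(name): name is "scene" or "top" or "wrist"; returns a dict with "image" (384x512x3 uint8, red, green, blue), "depth" (384x512 float32, m along the optical axis (not along the pixel's ray), 0 where there is no reading), "fx", "fy", "cx", "cy" (pixels), "rvec" (rotation vector, rad) and "tvec" (3), from world to camera coordinates, as OpenCV has them. Camera axes: x right, y down, z forward; pixel columns grow to the right and rows downward; lengths in m; the calibration is good to about 2 mm. A picture is of the moment at which its call begins.
- ctrl.finish_job(): hands the job in; it is judged then, once.
The state is a dict: "t": time; "q": joint angles; "dq": joint speeds; "effort": joint torques, N m; "tool_pos": TCP position; "tool_rot": TCP orientation; "contact_force": force on the tool from outside, world axes, zero at the start; "wrist_torque": the same for the moment, N m; "opening": finger opening in m; "grip_force": force on a finger pad.
Only numpy, scipy, OpenCV 4.12 (cv2) and the standard library are available. Lean on these libraries where they do the work, as an engineer would, in place of code of your own. Each camera call takes 0.05 s, during which the arm holds its last target. There are 200 camera calls.

TASK

Hook the wooden bead tray by its far lip and drag it towards you, sliding flat on the table, until the whole tray lies on the grey cutting mat, and let go of it. Then pluck the tall bead from its pocket and put it in the terracotta dish. Leave the other beads in their pockets, the dish where it is and everything else undisturbed.

Things in the scene. Friction and masses are not known exactly. Their poses are not given: they have to be found in the camera images.
- mat: grey gridded cutting mat lying fixed on the table, 270 (its x) x 360 (its y), 1 thick, too thin to feel or snag on; origin at its centre on the table, x points away from the robot, z up
- tray: plywood bead tray, loose, about 0.35 to 0.6 kg, standing on the table beyond the mat. A board 130 (its x) x 200 (its y) x 16 high with six square pockets about 31 wide and 10 deep (floor 6 above the table) in two rows at x = -27.5 and +27.5 and three columns at y = -60, 0, +60; along its far edge stands the taller lip. Origin at the centre of the board's underside; x points to the far lip, z up. Slides on the table with a drag of roughly 2 to 5 N
- tray_lip: the tray's far lip, part of the tray: an upright plywood wall 200 long (y) and 6 thick, 46 high over the table, its top a rolled rim 10 in diameter. Origin on the table under the wall's middle (at tray x = +68); x points out of the tray, away from the board. The rim's outermost (far) line is at x = +6, 41 above the table. The table behind its middle is clear for at least 80 mm
- tray_corner0 (a point): underside corner of the tray at tray x -65, y -100 (near, right)
- tray_corner1 (a point): underside corner of the tray at tray x -65, y +100 (near, left)
- tray_corner2 (a point): far corner of the tray on the table at tray x +73, y -100
- tray_corner3 (a point): far corner of the tray on the table at tray x +73, y +100
- tall_bead: the tall bead: an upright plain wooden cylinder 24 in diameter and 48 tall, 18 g, standing in one of the tray's pockets so that its top is 54 above the table and 38 above the board; the tallest of five beads of the same dark wood. Origin at the centre of its underside, z along its axis
- tall_bead_center (a point): middle of the tall bead, on its axis, 24 above its underside
- dish: shallow terracotta dish, loose, 0.3 kg, 110 across the rim and 42 high, wall 4, inner floor 5 above the table, on the table to the left or right of the mat (the blue cup stands on the other side); origin at the centre of its underside
- dish_rim (a point): centre of the dish's mouth, 42 above the table
- cube_bead_a_center (a point): middle of a wooden cube bead, 25 wide, 24 high, resting in a pocket of the tray, its top 30 above the table; stays there
- cube_bead_b_center (a point): middle of the other wooden cube bead, 25 wide, 24 high, resting in a pocket of the tray, its top 30 above the table; stays there
- flat_bead_a_center (a point): middle of a short round wooden bead, 28 in diameter, 24 high, resting in a pocket of the tray, its top 30 above the table; stays there
- flat_bead_b_center (a point): middle of the other short round wooden bead, 28 in diameter, 24 high, resting in a pocket of the tray, its top 30 above the table; stays there
- cup: blue plastic cup, 72 across, 85 high, bystander; origin at the centre of its underside
- paint_a: paint bottle, 44 across, 100 high, bystander; origin at the centre of its underside
- paint_b: paint bottle, 44 across, 100 high, bystander standing to one side beyond the tray; origin at the centre of its underside
- paint_c: paint bottle, 44 across, 100 high, bystander standing to one side beyond the tray; origin at the centre of its underside
- punch: yellow paper punch, 50 x 36 x 58 high, bystander; origin at the centre of its underside
- tape: empty yellow tape reel, 80 across, 18 high, lying flat, bystander; origin at the centre of its underside
- brush: flat paint brush 190 long lying along its x, bystander; origin in its middle on the table
Not all that is in view belongs to the job. Leave any pink or turquoise look-alike of the tall_bead alone.

How it is judged:
On the way, in this order (a step that is already met when the one before it is completed fails the run):
1. the tray is being dragged with the fingers against its far lip: it has come at least 40 mm from its start while they press on the lip (contact force between the fingers and tray_lip above 0.3 N and distance of tray from where it was at the start of the episode above 0.04 m).
2. the whole tray lies flat on the mat, at rest, let go, with the tall bead still in its pocket (x of tray_corner0 in the frame of mat between -0.141 and 0.141 m and y of tray_corner0 in the frame of mat between -0.186 and 0.186 m and x of tray_corner1 in the frame of mat between -0.141 and 0.141 m and y of tray_corner1 in the frame of mat between -0.186 and 0.186 m and x of tray_corner2 in the frame of mat between -0.141 and 0.141 m and y of tray_corner2 in the frame of mat between -0.186 and 0.186 m and x of tray_corner3 in the frame of mat between -0.141 and 0.141 m and y of tray_corner3 in the frame of mat between -0.186 and 0.186 m and angle between tray's own z axis and vertical below 0.06 rad and height (world z) of tray below 0.006 m and contact force between the fingers and tray below 0.05 N and linear speed of tray below 0.02 m/s and horizontal distance between tall_bead_center and tray below 0.08 m and height (world z) of tall_bead below 0.014 m), for 0.2 s.
At the end, for the whole second after the job is handed in: The whole tray lies flat on the mat (no corner more than 6 mm over the mat's edge), the tall bead is released and at rest in the upright dish (its middle within 55 mm of the dish's axis and less than 50 mm above the dish's underside), and the four other beads rest in the pockets of the tray (x of tray_corner0 in the frame of mat between -0.141 and 0.141 m and y of tray_corner0 in the frame of mat between -0.186 and 0.186 m and x of tray_corner1 in the frame of mat between -0.141 and 0.141 m and y of tray_corner1 in the frame of mat between -0.186 and 0.186 m and x of tray_corner2 in the frame of mat between -0.141 and 0.141 m and y of tray_corner2 in the frame of mat between -0.186 and 0.186 m and x of tray_corner3 in the frame of mat between -0.141 and 0.141 m and y of tray_corner3 in the frame of mat between -0.186 and 0.186 m and angle between tray's own z axis and vertical below 0.06 rad and height (world z) of tray below 0.006 m and height (world z) of each of cube_bead_a_center, cube_bead_b_center, flat_bead_a_center, flat_bead_b_center below 0.027 m and horizontal distance between each of cube_bead_a_center, cube_bead_b_center, flat_bead_a_center, flat_bead_b_center and tray below 0.08 m and horizontal distance between tall_bead_center and dish_rim below 0.055 m and z of tall_bead_center in the frame of dish between 0.005 and 0.05 m and angle between dish's own z axis and vertical below 0.15 rad and linear speed of each of tall_bead, tray, dish below 0.02 m/s); the robot touches nothing.
It fails at once if the tray is lifted (more than 15 mm) or tipped (more than 0.2 rad) (height (world z) of tray above 0.015 m or angle between tray's own z axis and vertical above 0.2 rad).
It fails at once if another bead leaves its pocket (height (world z) of any of cube_bead_a_center, cube_bead_b_center, flat_bead_a_center, flat_bead_b_center above 0.034 m).
It fails at once if the dish is pushed more than 40 mm (distance of dish from where it was at the start of the episode above 0.04 m).
It fails at once if a bystander is moved more than 30 mm (distance of any of cup, paint_a, paint_b, paint_c, punch, tape, brush from where it was at the start of the episode above 0.03 m).
It also fails if it takes over 51 s, if anything falls off the work surface, if the arm or the gripper's body presses on something with over 40 N, if the wrist force passes 120 N, or if a joint passes its speed limit or range.

## Working session

There is one attempt and no reset: what is moved stays moved. The work goes in short steps, Python scripts to look and compute and a shell command to move; the robot and the scene stay as the last step left them, time stands still between calls to the robot, and variables do not carry over. Pictures are saved under pics/ and viewed, at most 10 in all, crops included, and the job is handed in when it is done.

```bash
mkdir -p pics; ls; cat > h.py <<'E'
import numpy as np,cv2
from station import telemetry,optics,ctrl
def cam(n):
    d=optics.get_image(n); d['R']=cv2.Rodrigues(np.array(d['rvec'],float))[0]; return d
def cloud(d):
    z=d['depth'].astype(float); v,u=np.mgrid[:z.shape[0],:z.shape[1]]
    p=np.stack([(u-d['cx'])/d['fx']*z,(v-d['cy'])/d['fy']*z,z],-1)
    return (p-np.array(d['tvec']).ravel())@d['R']
def ray(d,u,v,h):
    r=np.array([(u-d['cx'])/d['fx'],(v-d['cy'])/d['fy'],1])@d['R']; o=-np.array(d['tvec']).ravel()@d['R']
    return o+r*(h-o[2])/r[2]
def save(d,n): cv2.imwrite('pics/'+n,d['image'][:,:,::-1])
E
python3 - <<'E'
from h import *
o=telemetry.get_obs();print(o)
for n in('top','scene'):
    d=cam(n);save(d,n+'0.png');np.savez(n+'0.npz',**d);print(n,d['tvec'],d['R'],d['fx'],(d['depth']>0).mean())
E
```

```text
pics
{'t': 0.0, 'q': array([-1.27799690e+00,  5.33426481e-02,  1.61431338e+00,  1.06367228e-05,
        1.47602349e+00, -1.18989446e-01]), 'dq': array([-0.00103169,  0.00078964, -0.00177726,  0.00182541,  0.0012534 ,
        0.00021522]), 'effort': array([-8.26637206e-04, -3.93675971e+01, -3.70178890e+01, -1.89704037e-04,
        6.92932677e-03,  3.01460030e-07]), 'tool_pos': array([ 0.24997967, -0.57213526,  0.23006027]), 'tool_rot': array([-3.07320189e+00, -6.41849174e-01,  2.67773218e-04]), 'contact_force': array([-0.36216309, -0.52921231, -0.69235608]), 'wrist_torque': array([-0.01869381, -0.01478929, -0.05507963]), 'grip_force': 0.0, 'opening': 0.08528430865521042}
top [0.0074068  0.55161691 0.90339987] [[-6.59097639e-03 -9.99977866e-01  9.09569607e-04]
 [-9.87133687e-01  6.36099321e-03 -1.59770526e-01]
 [ 1.59761203e-01 -1.95091056e-03 -9.87153763e-01]] 347.1958543847155 0.9960734049479166
scene [-0.04749796 -0.28594132  1.41398252] [[ 0.11430592  0.9933836   0.01109896]
 [ 0.65046073 -0.06639296 -0.75663255]
 [-0.75088947  0.09370702 -0.65374613]] 348.76695582332803 0.9960123697916666
```

View pics/top0.png

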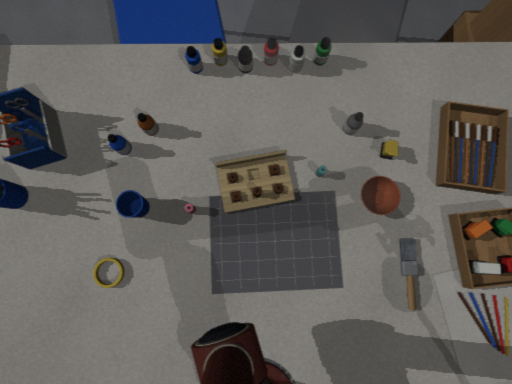

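View pics/scene0.png

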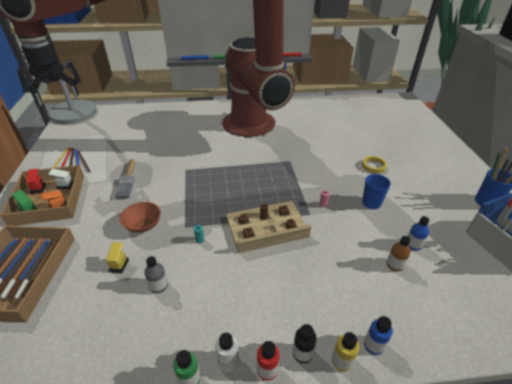

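The top view shows the tray at columns 217–293 and rows 150–211, the mat at columns 210–341 and rows 192–292, and the dish at (381,195). The look-alikes are at (189,208) and (321,171). The scene view shows the tall bead at (264,211), in the middle pocket of the row nearer the robot.

```bash
python3 - <<'E'
from h import *
for n in('top','scene'):
    d=dict(np.load(n+'0.npz'));P=cloud(d);im=d['image'].astype(int)
    lo,hi=P[...,2]>.009,P[...,2]<.07
    reg=(abs(P[...,1]-.02)<.17)&(P[...,0]>.5)&(P[...,0]<.9)
    wood=(im[...,0]-im[...,2]>25)
    m=reg&lo&hi&wood
    k,lab,st,_=cv2.connectedComponentsWithStats(m.astype(np.uint8));j=1+st[1:,4].argmax();m=lab==j
    Q=P[m];b=Q[(Q[:,2]>.011)&(Q[:,2]<.022)];r=cv2.minAreaRect((b[:,:2]*1000).astype(np.float32));print(n,'tray all',st[j],'board',r)
    l=Q[(Q[:,2]>.036)&(Q[:,2]<.056)];r=cv2.minAreaRect((l[:,:2]*1000).astype(np.float32));print(' high',r,len(l),l[:,2].max())
    for q in l[np.argsort(l[:,0])][:14]:print('   ',(q*1000).round(),end='')
    print()
    # dish
    red=(im[...,0]-im[...,2]>50)&(P[...,2]>.003)&(P[...,2]<.06)&(P[...,1]<-.15)&(P[...,1]>-.5)&(P[...,0]>.45)
    k,lab,st,_=cv2.connectedComponentsWithStats(red.astype(np.uint8));j=1+st[1:,4].argmax();D=P[lab==j];D=D[D[:,2]>.036]
    print(' dish rim',cv2.minEnclosingCircle((D[:,:2]*1000).astype(np.float32)))
    # mat
    g=(im.max(-1)<120)&(im.max(-1)-im.min(-1)<22)&(abs(P[...,2])<.008)&(P[...,0]>.25)&(P[...,0]<.8)&(abs(P[...,1])<.3)
    g=cv2.morphologyEx(g.astype(np.uint8),cv2.MORPH_CLOSE,np.ones((5,5)));g=cv2.morphologyEx(g,cv2.MORPH_OPEN,np.ones((5,5)))
    k,lab,st,_=cv2.connectedComponentsWithStats(g);j=1+st[1:,4].argmax();M=P[lab==j];r=cv2.minAreaRect((M[:,:2]*1000).astype(np.float32));print(' mat',r,cv2.boxPoints(r).round().tolist())
E
```

```text
top tray all [ 217  156   78   56 2639] board ((580.1725463867188, -2.4206390380859375), (130.5057373046875, 198.98756408691406), 10.271443367004395)
 high ((552.8567504882812, -7.989068031311035), (18.9664306640625, 19.326915740966797), 89.60847473144531) 40 0.05567767632911318
    [543.  -9.  54.]    [543.  -4.  53.]    [544.  -7.  51.]    [546. -12.  56.]    [546.  -7.  56.]    [546.  -4.  56.]    [546. -15.  55.]    [546.  -1.  53.]    [546.   2.  52.]    [546.  -9.  51.]    [548. -12.  55.]    [549.  -1.  54.]    [549. -15.  53.]    [549.  -4.  52.]
 dish rim ((540.3525390625, -373.33306884765625), 41.38977813720703)
 mat ((456.2571105957031, -6.103363037109375), (386.61029052734375, 625.6290893554688), 7.181396961212158) [[225.0, 280.0], [304.0, -341.0], [687.0, -292.0], [609.0, 328.0]]
scene tray all [ 227  201   85   50 2476] board ((585.489013671875, -1.186309814453125), (141.3148193359375, 200.8617401123047), 10.608892440795898)
 high ((603.9091186523438, 0.9512100219726562), (107.94393920898438, 200.6220703125), 10.36888313293457) 336 0.05550247539178731
    [551.   3.  52.]    [551. -11.  54.]    [552.  -3.  54.]    [552. -14.  55.]    [553.  -0.  54.]    [554.  -1.  52.]    [555. -12.  54.]    [555.   2.  53.]    [556.   5.  53.]    [556.   5.  50.]    [557. -12.  52.]    [558.   5.  47.]    [558. -18.  50.]    [558.  -1.  52.]
 dish rim ((544.6640014648438, -346.62237548828125), 53.86420822143555)
 mat ((764.6444091796875, -17.155929565429688), (966.337646484375, 399.2038879394531), 3.062934398651123) [[272.0, 156.0], [293.0, -242.0], [1258.0, -191.0], [1236.0, 208.0]]
```

```bash
python3 - <<'E'
from h import *
d=dict(np.load('top0.npz'));im=d['image'].astype(int)
g=((im.max(-1)<125)&(im.max(-1)-im.min(-1)<25)).astype(np.uint8)
g[:150]=0;g[310:]=0;g[:,:190]=0;g[:,360:]=0
g=cv2.morphologyEx(cv2.morphologyEx(g,cv2.MORPH_CLOSE,np.ones((3,3))),cv2.MORPH_OPEN,np.ones((9,9)))
k,lab,st,_=cv2.connectedComponentsWithStats(g);j=1+st[1:,4].argmax();print(st[j])
M=np.array([ray(d,u,v,.001)[:2] for v,u in np.argwhere(lab==j)])
r=cv2.minAreaRect((M*1000).astype(np.float32));print(r,cv2.boxPoints(r).round().tolist())
for u,v in((211,292),(341,290),(335,192)):print(ray(d,u,v,.001)[:2])
P=cloud(d);red=(im[...,0]-im[...,2]>35)&(P[...,1]<-.25)&(P[...,1]>-.5)&(P[...,0]>.45)&(P[...,0]<.65)
red[:, :355]=0;red[:, 410:]=0
E=np.array([ray(d,u,v,.042)[:2] for v,u in np.argwhere(red)]);print('dish',len(E),E.min(0),E.max(0),E.mean(0))
for h in(.1,): pass
for n in('top','scene'):
    d=dict(np.load(n+'0.npz'));P=cloud(d);m=(P[...,2]>.02)&(P[...,2]<.2)&(P[...,0]>.45)&(P[...,0]<.95)&(abs(P[...,1])<.5)
    k,lab,st,_=cv2.connectedComponentsWithStats(m.astype(np.uint8))
    for i in range(1,k):
        if st[i,4]>15:
            q=P[lab==i];print(n,(q.min(0)*1000).round(),(q.max(0)*1000).round())
E
```

```text
[  190   150   170   160 19792]
((458.3648681640625, -58.54191589355469), (491.0741271972656, 444.7591552734375), 89.6373062133789) [[234.0, -303.0], [679.0, -305.0], [682.0, 186.0], [238.0, 188.0]]
[0.28170064 0.1205203 ]
[ 0.28460804 -0.23445153]
[ 0.55574294 -0.2300607 ]
dish 765 [ 0.48802812 -0.3975139 ] [ 0.65252325 -0.29104548] [ 0.53943948 -0.35918669]
top [919. 152.  21.] [950. 194. 100.]
top [919.   4.  20.] [949.  45. 102.]
top [ 919. -146.   21.] [ 950. -105.   99.]
top [943.  84.  21.] [950. 115.  78.]
top [943. -66.  21.] [950. -37.  75.]
top [ 943. -215.   21.] [ 950. -185.   77.]
top [725. 278.  21.] [767. 320. 102.]
top [ 724. -302.   20.] [ 767. -258.  103.]
top [667. 354.  21.] [708. 399. 103.]
top [ 648. -401.   20.] [ 695. -366.   63.]
top [626. -90.  20.] [668. 109.  50.]
top [605. -70.  21.] [630. -44.  34.]
top [ 601. -197.   21.] [ 621. -175.   51.]
top [584.  49.  21.] [608.  74.  33.]
top [ 488. -398.   20.] [ 594. -290.   46.]
top [550. -80.  21.] [576. -54.  36.]
top [541. -18.  20.] [563.   2.  58.]
top [481. 290.  20.] [551. 361.  90.]
top [529.  38.  20.] [556.  65.  34.]
top [497. 166.  21.] [521. 188.  51.]
scene [482. 290.  20.] [555. 362.  88.]
scene [500. 166.  20.] [525. 190.  51.]
scene [ 488. -397.   20.] [ 598. -290.   44.]
scene [545. -18.  20.] [569.   5.  56.]
scene [531.  39.  20.] [560.  66.  32.]
scene [554. -77.  20.] [582. -52.  32.]
scene [676. 279.  20.] [774. 394. 103.]
scene [587. -89.  20.] [672. 110.  49.]
scene [ 603. -197.   20.] [ 627. -175.   51.]
scene [604. -72.  20.] [636. -43.  33.]
scene [ 651. -401.   20.] [ 700. -365.   62.]
scene [ 734. -302.   20.] [ 773. -258.  103.]
scene [925. 153.  20.] [950. 188. 101.]
scene [926.   3.  22.] [950.  45. 100.]
scene [ 931. -146.   71.] [ 950. -105.  100.]
```

```bash
cat >> h.py <<'E'
from scipy.spatial.transform import Rotation as Ro
def go(x,y,z,yaw):
    "fractions for a move to TCP (mm), pointing down, tool x at yaw deg"
    o=telemetry.get_obs();R=Ro.from_rotvec(o['tool_rot']);p=np.array(o['tool_pos'])
    c,s=np.cos(np.radians(yaw)),np.sin(np.radians(yaw))
    T=Ro.from_matrix(np.array([[c,s,0],[s,-c,0],[0,0,-1.]]))
    print('t',o['t'],'p',(p*1000).round(1),'turn',((R.inv()*T).as_rotvec(degrees=True)/30).round(3),'shift',(R.inv().apply(np.array([x,y,z])/1000-p)/.3).round(3))
E
python3 -m pendant '[0,0,0,0.33,-0.2,0,1, 0,0,0,0.66,-0.4,0,1, 0,0,0,1,-0.6,0,1, 0,0,0.1,1,-0.6,0,1, 0,0,0.2,1,-0.6,0,1, 0,0,0.44,1,-0.6,0,1, 0,0,0.44,1,-0.6,0,1]'
python3 -c "from h import *;go(685,17,150,10.3)"
```

```text
t: 0.98
tool_pos: [0.4539, -0.2855, 0.2308]
tool_rot: [-3.127, -0.291, 0.001]
contact_force: [-1.0, -0.4, 0.1]
opening: 0.0856
grip_force: 0.0
t 0.975 p [ 453.9 -285.5  230.8] turn [-0.002  0.001  0.011] shift [ 0.943 -0.849  0.27 ]
```

```bash
python3 -m pendant '[0,0,0,0.16,-0.15,0,0.7, 0,0,0,0.32,-0.29,0,0.7, 0,0,0,0.48,-0.43,0,0.7, 0,0,0,0.63,-0.57,0,0.7, 0,0,0,0.78,-0.71,0.1,0.7, 0,0,0,0.94,-0.85,0.2,0.7, 0,0,0,0.94,-0.85,0.27,0.7, 0,0,0,0.94,-0.85,0.27,0.7]'
python3 - <<'E'
from h import *
go(685,17,12,10.3)
d=cam('wrist');save(d,'w1.png');P=cloud(d)
m=(abs(P[...,0]-.63)<.09)&(abs(P[...,1])<.14)&(P[...,2]>.038)&(P[...,2]<.05)
k,lab,st,_=cv2.connectedComponentsWithStats(m.astype(np.uint8))
for i in range(1,k):
    if st[i,4]>100: print(st[i],cv2.minAreaRect((P[lab==i][:,:2]*1000).astype(np.float32)))
E
```

```text
t: 1.98
tool_pos: [0.6825, 0.014, 0.1459]
tool_rot: [-3.128, -0.287, 0.012]
contact_force: [0.1, 0.3, -0.7]
opening: 0.06
grip_force: 0.0
t 1.975 p [682.5  14.  145.9] turn [-0.003  0.014  0.006] shift [ 0.013 -0.008  0.446]
[ 140  226  236   12 2728] ((650.4164428710938, 11.298370361328125), (9.869914054870605, 201.4076385498047), 10.336706161499023)
[245 311  26  19 210] ((561.15380859375, -5.215448379516602), (12.734855651855469, 23.874004364013672), 8.911530494689941)
```

View pics/w1.png

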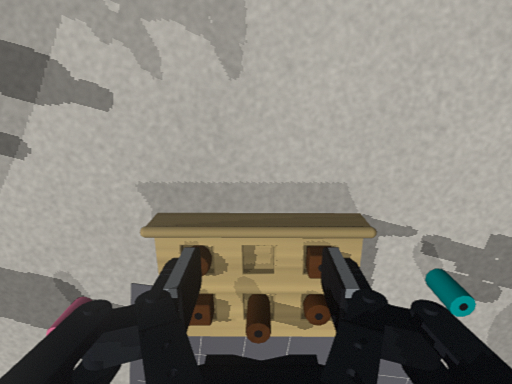

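The wrist view shows the lip rim at columns 140–375, row 231. The table behind it is clear, and the tall bead's top is at (258,330). I'll go down behind the lip.

```bash
python3 -m pendant '[0,0.01,0,0.03,0.01,0.1,0.7, 0,0.01,0,0.03,0.01,0.25,0.7, 0,0.01,0,0.03,0.01,0.38,0.7, 0,0.01,0,0.03,0.01,0.45,0.7, 0,0.01,0,0.03,0.01,0.45,0.7, 0,0.01,0,0.03,0.01,0.45,0.7]'
python3 -m pendant '[0,0,0,-0.025,0,0,0.7, 0,0,0,-0.05,0,0,0.7, 0,0,0,-0.07,0,0,0.7, 0,0,0,-0.09,0,0,0.7, 0,0,0,-0.11,0,0,0.7, 0,0,0,-0.13,0,0,0.7, 0,0,0,-0.145,0,0,0.7, 0,0,0,-0.16,0,0,0.7, 0,0,0,-0.16,0,0,0.7]'
```

```text
t: 2.78
tool_pos: [0.6955, 0.012, 0.018]
tool_rot: [3.128, 0.284, 0.014]
contact_force: [-0.4, 0.2, 0.3]
opening: 0.0597
grip_force: 0.0
t: 3.9
tool_pos: [0.6461, 0.0039, 0.0152]
tool_rot: [-3.128, -0.285, -0.007]
contact_force: [1.0, 0.7, 0.7]
opening: 0.06
grip_force: 0.3
```

```bash
python3 -m pendant '[0,0,0,-0.015,0,0,0.7, 0,0,0,-0.035,0,0,0.7, 0,0,0,-0.055,0,0,0.7, 0,0,0,-0.075,0,0,0.7, 0,0,0,-0.095,0,0,0.7, 0,0,0,-0.115,0,0,0.7, 0,0,0,-0.135,0,0,0.7, 0,0,0,-0.15,0,0,0.7]'
python3 - <<'E'
from h import *
d=cam('wrist');save(d,'w2.png');P=cloud(d)
m=(abs(P[...,0]-.6)<.12)&(abs(P[...,1])<.16)&(P[...,2]>.038)&(P[...,2]<.05)
k,lab,st,_=cv2.connectedComponentsWithStats(m.astype(np.uint8))
for i in range(1,k):
    if st[i,4]>50: print(st[i],cv2.minAreaRect((P[lab==i][:,:2]*1000).astype(np.float32)))
d=cam('scene');P=cloud(d);m=(abs(P[...,0]-.6)<.15)&(abs(P[...,1])<.16)&(P[...,2]>.02)&(P[...,2]<.06)
k,lab,st,_=cv2.connectedComponentsWithStats(m.astype(np.uint8))
for i in range(1,k):
    if st[i,4]>30: print('s',st[i],cv2.minAreaRect((P[lab==i][:,:2]*1000).astype(np.float32)))
save(d,'s2.png')
E
```

```text
t: 4.9
tool_pos: [0.6022, -0.0042, 0.0151]
tool_rot: [-3.128, -0.284, -0.009]
contact_force: [3.1, 1.6, 2.5]
opening: 0.0597
grip_force: 1.9
[ 152  261  219   70 4877] ((598.524658203125, -5.086666107177734), (31.911142349243164, 87.97892761230469), 10.218015670776367)
[  17  307   60   24 1047] ((570.8446044921875, 86.24174499511719), (9.668615341186523, 24.98130226135254), 9.623065948486328)
[445 307  32  24 391] ((606.4400024414062, -94.04153442382812), (12.978313446044922, 6.476799488067627), 61.103816986083984)
s [233 199   8   9  59] ((503.0115051269531, -79.71308898925781), (20.439611434936523, 27.551799774169922), 85.66754913330078)
s [231 209  72  23 573] ((589.8740234375, -1.7399520874023438), (193.5010528564453, 71.48291778564453), 82.45101165771484)
```

View pics/s2.png

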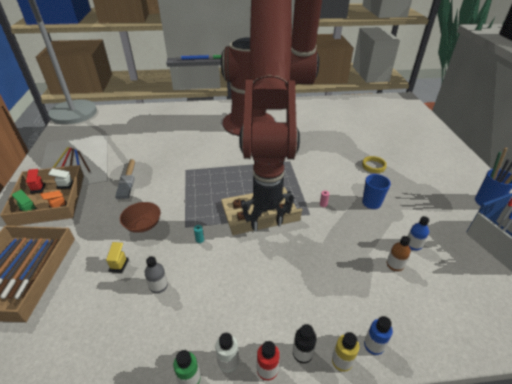

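The scene view shows the fingers behind the lip at (265,215) and the tray, flat, dragged about 64 mm onto the mat. I'll continue about 90 mm.

```bash
python3 -m pendant '[0,0,0,-0.015,0,0,0.7, 0,0,0,-0.035,0,0,0.7, 0,0,0,-0.06,0,0,0.7, 0,0,0,-0.085,0,0,0.7, 0,0,0,-0.11,0,0,0.7, 0,0,0,-0.135,0,0,0.7, 0,0,0,-0.16,0,0,0.7, 0,0,0,-0.185,0,0,0.7, 0,0,0,-0.21,0,0,0.7, 0,0,0,-0.235,0,0,0.7, 0,0,0,-0.26,0,0,0.7, 0,0,0,-0.28,0,0,0.7]'
python3 -m pendant '[0,0,0,-0.02,0,0,0.7, 0,0,0,-0.03,0,0,0.7, 0,0,0,-0.03,0,0,0.7, 0,0,0,0.02,0,0,0.7, 0,0,0,0.08,0,0,0.7, 0,0,0,0.12,0,0,0.7, 0,0,0,0.12,0,-0.2,0.7, 0,0,0,0.12,0,-0.4,0.7, 0,0,0,0.12,0,-0.6,1, 0,0,0,0.12,0,-0.6,1]'
python3 - <<'E'
from h import *
d=cam('wrist');save(d,'w3.png');P=cloud(d)
m=(abs(P[...,0]-.5)<.15)&(abs(P[...,1]+.03)<.16)&(P[...,2]>.038)&(P[...,2]<.06)
k,lab,st,_=cv2.connectedComponentsWithStats(m.astype(np.uint8))
for i in range(1,k):
    if st[i,4]>50: print(st[i],cv2.minAreaRect((P[lab==i][:,:2]*1000).astype(np.float32)),P[lab==i][:,2].max())
E
```

```text
t: 6.5
tool_pos: [0.5192, -0.0194, 0.0144]
tool_rot: [-3.128, -0.284, -0.008]
contact_force: [5.4, 1.4, 4.5]
opening: 0.0597
grip_force: 2.4
t: 7.75
tool_pos: [0.5577, -0.0133, 0.2012]
tool_rot: [3.126, 0.285, 0.024]
contact_force: [0.6, 0.2, 0.1]
opening: 0.0854
grip_force: 0.0
[430 146  26  26 462] ((613.647216796875, -181.6797637939453), (23.619693756103516, 16.718265533447266), 1.6715688705444336) 0.049816182958635886
[ 157  236  193   10 1894] ((493.79571533203125, -17.277679443359375), (10.476457595825195, 203.20765686035156), 10.362114906311035) 0.047802704834218265
[243 307  22  27 464] ((399.20599365234375, -34.84562683105469), (23.785743713378906, 23.531219482421875), 50.44028854370117) 0.056194696361489806
```

View pics/w3.png

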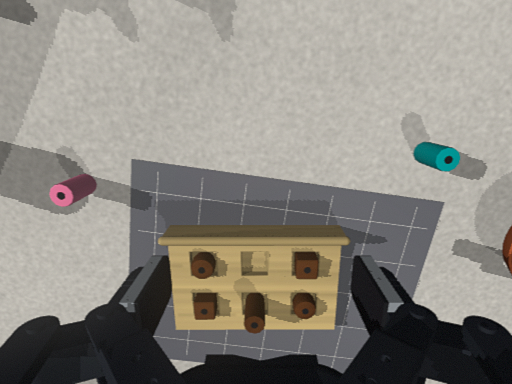

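The tray lies wholly on the mat and is free. Its rim is at row 240, columns 160–348, the bead's top is at (254,325), and the four other beads are in their pockets.

```bash
python3 -c "from h import *;go(399,-35,110,10.3)"
```

```text
t 7.8 p [555.8 -13.1 197.4] turn [ 0.003 -0.018  0.004] shift [-0.53  -0.023  0.286]
```

```bash
python3 -m pendant '[0,-0.01,0,-0.2,-0.01,0,0.55, 0,-0.01,0,-0.4,-0.02,0,0.55, 0,-0.01,0,-0.53,-0.02,0.1,0.55, 0,-0.01,0,-0.53,-0.02,0.28,0.55, 0,-0.01,0,-0.53,-0.02,0.28,0.55, 0,-0.01,0,-0.53,-0.02,0.28,0.55, 0,-0.01,0,-0.53,-0.02,0.28,0.55]'
python3 - <<'E'
from h import *
d=cam('wrist');save(d,'w4.png');P=cloud(d)
m=(abs(P[...,0]-.4)<.05)&(abs(P[...,1]+.03)<.05)&(P[...,2]>.045)&(P[...,2]<.06)
k,lab,st,_=cv2.connectedComponentsWithStats(m.astype(np.uint8))
for i in range(1,k):
    if st[i,4]>50: print(st[i],cv2.minAreaRect((P[lab==i][:,:2]*1000).astype(np.float32)),P[lab==i][:,2].max())
go(399,-35,27,10.3)
E
```

```text
t: 8.68
tool_pos: [0.3987, -0.0359, 0.1117]
tool_rot: [3.128, 0.285, 0.004]
contact_force: [0.5, -0.7, 0.4]
opening: 0.0468
grip_force: 0.0
[243 198  34  35 938] ((398.9782409667969, -34.934349060058594), (22.95207977294922, 23.447729110717773), 84.84027099609375) 0.05596799035793853
t 8.725 p [398.7 -35.9 111.7] turn [ 0.002 -0.005  0.004] shift [ 0.001 -0.003  0.282]
```

View pics/w4.png

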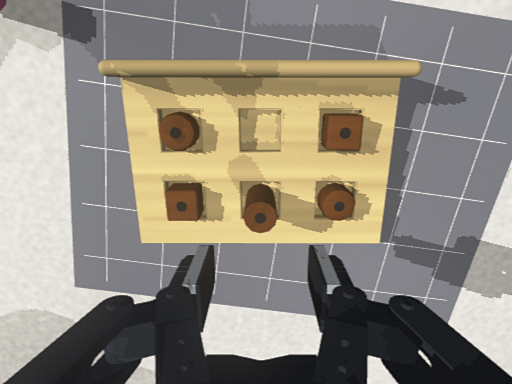

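The bead's top at (260,215) is centred between the fingers at columns 213 and 308. I'll go down, grip and lift.

```bash
python3 -m pendant '[0,0,0,0,0,0.1,0.55, 0,0,0,0,0,0.2,0.55, 0,0,0,0,0,0.28,0.55, 0,0,0,0,0,0.28,0.55, 0,0,0,0,0,0.28,0.55, 0,0,0,0,0,0.28,0, 0,0,0,0,0,0.28,0, 0,0,0,0,0,0.28,0, 0,0,0,0,0,0.28,0, 0,0,0,0,0,0.28,0]' 25
python3 -m pendant '[0,0,0,0,0,-0.05,0, 0,0,0,0,0,-0.12,0, 0,0,0,0,0,-0.25,0, 0,0,0,0,0,-0.4,0, 0,0,0,0,0,-0.5,0, 0,0,0,0,0,-0.5,0]'
python3 -c "from h import *;go(543,-344,140,10.3);go(543,-344,140,-20)"
```

```text
t: 9.98
tool_pos: [0.3985, -0.036, 0.0273]
tool_rot: [3.128, 0.284, 0.004]
contact_force: [-0.7, 0.1, 6.4]
opening: 0.0234
grip_force: 24.7
t: 10.72
tool_pos: [0.3988, -0.0361, 0.1794]
tool_rot: [3.126, 0.284, 0.01]
contact_force: [-0.3, 0.4, -0.3]
opening: 0.0232
grip_force: 24.6
t 10.725 p [398.8 -36.1 179.4] turn [ 0.006 -0.012  0.003] shift [0.287 1.096 0.136]
t 10.725 p [398.8 -36.1 179.4] turn [ 0.003 -0.013  1.013] shift [0.287 1.096 0.136]
```

```bash
python3 -m pendant '[0,0,0,0.04,0.15,0,0, 0,0,0,0.08,0.3,0,0, 0,0,0,0.12,0.45,0,0, 0,0,0,0.16,0.6,0,0, 0,0,0,0.2,0.75,0,0, 0,0,0,0.24,0.88,0,0, 0,0,0,0.27,0.96,0,0, 0,-0.01,0,0.287,1,0,0, 0,-0.01,0,0.287,1,0.1,0, 0,-0.01,0,0.287,1,0.1,0]'
python3 - <<'E'
from h import *
d=cam('wrist');save(d,'w5.png');P=cloud(d)
m=(abs(P[...,0]-.543)<.08)&(abs(P[...,1]+.344)<.08)&(P[...,2]>.036)&(P[...,2]<.046)
print(m.sum(),cv2.minEnclosingCircle((P[m][:,:2]*1000).astype(np.float32)))
go(543,-344,32,10.3)
E
```

```text
t: 11.98
tool_pos: [0.5338, -0.3131, 0.1418]
tool_rot: [-3.124, -0.285, 0.017]
contact_force: [-0.2, -0.2, -0.5]
opening: 0.023
grip_force: 24.6
2571 ((541.9881591796875, -343.26617431640625), 54.8061408996582)
t 12.025 p [ 534.7 -313.8  143.7] turn [-0.007  0.016  0.004] shift [0.012 0.105 0.372]
```

View pics/w5.png

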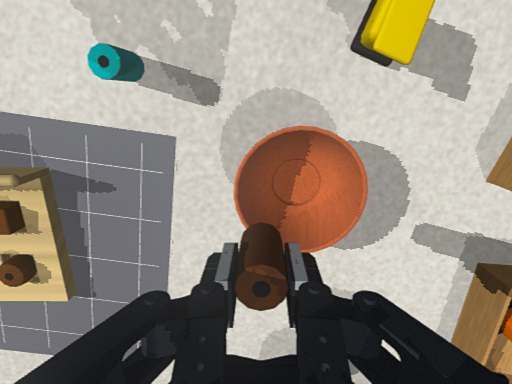

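The wrist view shows the bead, held upright, at (262,265), and the dish with its mouth centred at (302,187) and a flat floor in the middle. I'll centre over it, lower and release.

```bash
python3 -m pendant '[0,0.01,0,0.01,0.1,0,0, 0,0.01,0,0.01,0.1,0,0, 0,0.01,0,0.01,0.1,0.1,0, 0,0.01,0,0.01,0.1,0.2,0, 0,0.01,0,0.01,0.1,0.3,0, 0,0.01,0,0.01,0.1,0.34,0, 0,0.01,0,0.01,0.1,0.37,0, 0,0.01,0,0.01,0.1,0.37,0, 0,0.01,0,0.01,0.1,0.37,0]'
python3 -c "from h import *;go(542,-343,30,10.3)"
```

```text
t: 13.15
tool_pos: [0.5445, -0.3448, 0.0361]
tool_rot: [3.127, 0.284, 0.002]
contact_force: [0.9, -0.5, -0.7]
opening: 0.0235
grip_force: 24.7
t 13.15 p [ 544.5 -344.8   36.1] turn [ 0.003 -0.003  0.003] shift [-0.007 -0.007  0.02 ]
```

```bash
python3 -m pendant '[0,0,0,-0.005,-0.005,0.02,0, 0,0,0,-0.005,-0.005,0.02,0, 0,0,0,-0.005,-0.005,0.02,0.36, 0,0,0,-0.005,-0.005,0.02,0.42, 0,0,0,-0.005,-0.005,0.02,0.42, 0,0,0,-0.005,-0.005,0.02,0.42, 0,0,0,-0.005,-0.005,-0.05,0.42, 0,0,0,-0.005,-0.005,-0.15,0.42, 0,0,0,-0.005,-0.005,-0.35,0.42, 0,0,0,-0.2,-0.005,-0.5,0.42, 0,0,0,-0.4,0,-0.5,0.42, 0,0,0,-0.4,0,-0.5,0.42]'
python3 - <<'E'
from h import *
d=cam('wrist');save(d,'w6.png');P=cloud(d)
m=(abs(P[...,0]-.543)<.08)&(abs(P[...,1]+.344)<.08)&(P[...,2]>.046)
print(m.sum(),P[m].mean(0) if m.any() else '')
d=cam('top');P=cloud(d);save(d,'top1.png')
o=cv2.resize(np.hstack([d['image'][100:320,140:440],np.zeros((220,1,3),np.uint8)]),None,fx=2,fy=2);cv2.imwrite('pics/t1.png',o[:,:,::-1])
E
```

```text
t: 14.65
tool_pos: [0.4238, -0.367, 0.1876]
tool_rot: [3.126, 0.28, 0.003]
contact_force: [1.0, -0.2, -0.6]
opening: 0.0359
grip_force: 0.0
1540 [ 0.52080512 -0.34766215  0.19583608]
```

View pics/w6.png

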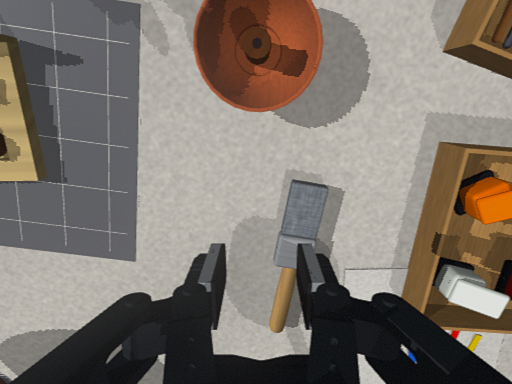

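View pics/t1.png

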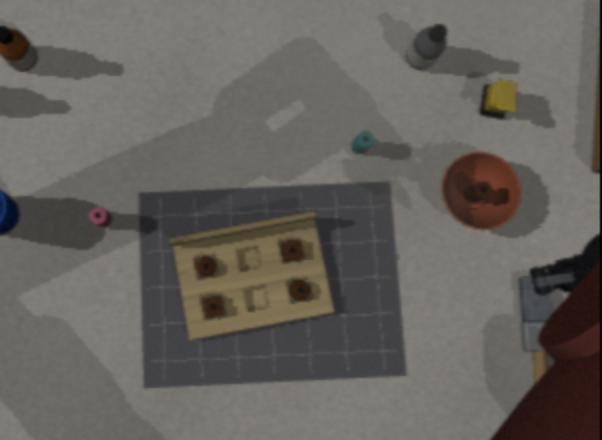

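The wrist view shows the bead standing in the dish at (257,42). The top crop shows the tray well inside the mat with its four beads in their pockets, and the gripper clear of everything. I'll hand in the job.

```bash
python3 -c "from h import *;print(ctrl.finish_job())"
```

```text
the job is handed in; nothing more can be done
None
```

I handed the job in at about 15 s: the last pictures show the tray wholly on the mat with its four other beads in their pockets, and the tall bead standing in the dish; the hand-in call returned no verdict.

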